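# Fetch the router-bit tray from behind the finishing supplies

## Robot

A 6-joint arm with a two-finger parallel gripper is mounted at the origin on the work surface. World frame = base frame: x ahead of the robot, y to its left, z up, the work surface at z = 0. Lengths are in m, angles in degrees, forces in N, time in s.
With the tool pointing down it reaches from about 0.4 to 0.825 m from the base axis. Payload 7 kg.
Tool frame: the origin (TCP) lies at the centre of the arm's flange, where the gripper is bolted on; the fingertips stand 178 mm ahead of it and the grasp point (between the pads) lies 159 mm ahead of it (r.tips_ahead is the z of the fingertips in the tool frame, in m); z points along the fingers, y is the line along which they close (so a half turn about z gives the same grasp; the last joint's range is limited). The gripper opens to 88 mm and grips with 3 to 60 N. Pads are 19 mm wide; open, the fingers measure 130 mm over their backs; the gripper's body (78 mm by 193 mm) begins 47 mm behind the grasp point.
Start: joints at [89.101, 20.546, 0.682, 0, -70.136, -16.507], TCP at [0.202, 0.644, 0.405] pointing down, gripper open.
Joint ranges: [-176.03, 176.03], [-82.01, 121.73], [-58.28, 71.71], [-173.87, 95.51], [-174.79, -0.11], [-173.66, 173.66]. Speed limits (degrees/s): [136.94, 136.94, 172.46, 180, 180, 180].

## Interface

Orientations are given as [roll, pitch, yaw] about the fixed x, y, z axes, in that order (R = Rz(yaw) Ry(pitch) Rx(roll)).
In Python, from plant import r gives the robot as it stands. The module is installed in compiled form; this text tells all that it offers.
- The arm moves only by the shell command python3 -m pendant 'ROWS' [FORCE]. ROWS is JSON, a list that holds one entry, the list of rows, each a list of 7 numbers: the shift along the tool's x, y, z in m, then the turn, a rotation vector about the tool's x, y, z in degrees, then the gripper command: -1 is shut, 1 is fully open, values between are in proportion. A call has 1 to 5 rows; each row is the pose to reach, as a shift and turn from the pose commanded when the call began, along the tool's axes at that moment; what a row does not reach only later rows make up. A row lasts 1/10 s, in which the tool goes at most 50 mm and 8.59 degrees, less where a joint would pass 70% of its speed; a pose out of reach is approached as far as the arm can. A call with a gripper value outside its range is refused whole. The fingers move at their own pace and stop on an object; FORCE is the grip in N (left out, the last holds). Time passes only in rows, so rows that repeat a pose let the fingers close. It gives the time, the measured TCP pose, the force, the opening and the grip force at its end, in the units of the state.
- r.get_state(): the state, without advancing time (a new reading comes with each control period).
- r.capture(name): name is "scene" or "top"; returns the picture (420x560x3 uint8, red, green, blue); there is no depth.
- r.camera_params(name): a dict with "fx", "fy", "cx", "cy" (pixels), "R" (3x3) and "t" (3): a world point X has camera coordinates R X + t. Camera axes: x right, y down, z forward; pixel columns grow to the right and rows downward; lengths in m; the calibration is good to about 2 mm. A picture is of the moment at which its call begins. camera_params takes no time and is no camera call.
- r.close_job(): hands the job in; it is judged then, once.
The state is a dict: "time_s": time; "joints": joint angles; "qd": joint speeds; "joint_torque": joint torques, N m; "tcp_pos": TCP position; "eef_rot": TCP orientation; "contact_force": force on the tool from outside, world axes, zero at the start; "moment": the same for the moment, N m; "gripper_width": finger opening in m; "gripper_force": force on a finger pad.
Only numpy, scipy, OpenCV 4.12 (cv2) and the standard library are available. Lean on these libraries where they do the work, as an engineer would, in place of code of your own. Each camera call takes 0.05 s, during which the arm holds its last target. There are 200 camera calls.

## Task

The glue bottle, the varnish tin and the oil bottle stand in the way of the router-bit tray: stand all three in the aluminium drip tray, then draw the bit tray forward out of the rack and lay it flat and lengthwise in the middle of the green mat. After that, stand each of the three back on the very cork pad it came from. Keep everything upright and leave the screw jar on the rack's deck as it is.

Things in the scene. Friction and masses are not known exactly. Their poses are not given: they have to be found in the camera images.
- glue_mid (a point): small wood-glue bottle, loose, yellow with a paper label and an orange nozzle cap; round, 46 mm across up to 52 mm, tapering to its tip at 80 mm; the origin is its centre, half-way up, on its axis; z up, 40 mm above its foot
- varnish_mid (a point): varnish tin, loose, red with a white band and a white lid; round, 48 mm across up to 62 mm, lid 43 mm across up to 72 mm; the origin is its centre, half-way up, on its axis; z up, 36 mm above its foot
- oil_mid (a point): small finishing-oil bottle, loose, amber glass with a paper label and a black cap; round, 50 mm across up to 57 mm, cap 41 mm across up to 78 mm; the origin is its centre, half-way up, on its axis; z up, 39 mm above its foot
- bit_tray_handle (a point): router-bit tray, loose, 0.45 kg: dark wood block 76 (x) by 195 (y) by 34 (z) mm with a pale upright handle in its middle, 14 (x) by 44 (y) mm, its top 76 mm above the underside; origin in the handle, 55 mm above the underside. Small bits stand at the ends (|y| > 60 mm), 22 mm above the block. Best gripped at the handle's ends, along y: its rear 18 mm lie under the rack's deck until drawn out to -x
- rack: low plywood rack, fixed; origin on the bench under it, -x its front (toward the robot), y its length. Board 12 mm thick, 300 mm long, x -140 to +120 mm; on its ledge 3 flush cork pads, 68 mm across, at x = -86, y = -104, 0, +104 mm, a container on each at the start (which varies). Deck over the bit tray's rear: x +8 to +120 mm, underside 56, top 68 mm high; side cheeks 212 mm apart inside
- drip_tray: shallow open aluminium drip tray, fixed, 290 (x) by 120 (y) mm, rim 18 mm high, walls 4 mm, inner floor 4 mm above the bench; the origin is on the bench top under its middle, x along its length. Roomy enough for the three containers in a row along x, 85 mm apart. It lies to the left or to the right of the rack
- mat: green mat, fixed, 250 (x) by 120 (y) mm and 4 mm thick; the origin is at its underside in the middle, x along its length. It lies on the other side of the rack from the drip tray. Either end of the bit tray may point to either end of it
- jar_mid (a point): bystander: a squat glass jar of screws with a brass lid, loose, 54 mm across and 50 mm tall, standing on the rack's deck; the origin is its centre, half-way up
Not all that is in view belongs to the job. Leave any pink or turquoise look-alike of the part that bears jar_mid alone.

How it is judged:
By the outcome, as a careful person would: the job done as asked, in the order asked, and still so for the second after the job is handed in, with the robot touching nothing.
It also fails if it takes over 144 s, if anything falls off the work surface, if the arm or the gripper's body presses on something with over 40 N, if the wrist force passes 120 N, or if a joint passes its speed limit or range.

## Working session

There is one attempt and no reset: what is moved stays moved. The work goes in short steps, Python scripts to look and compute and a shell command to move; the robot and the scene stay as the last step left them, time stands still between calls to the robot, and variables do not carry over. Pictures are saved under pics/ and viewed, at most 14 in all, crops included, and the job is handed in when it is done.

```bash
mkdir -p pics; python3 - <<'E'
from plant import r
import cv2
for n in("scene","top"):
    cv2.imwrite(f"pics/{n}0.png",cv2.cvtColor(r.capture(n),cv2.COLOR_RGB2BGR))
    print(n,r.camera_params(n))
print(r.get_state())
E
```

```text
scene {'fx': 533.357153746788, 'fy': 533.357153746788, 'cx': 280.5827009130258, 'cy': 212.26677587966918, 'R': array([[ 0.9034865 ,  0.42861063,  0.00225296],
       [ 0.31163675, -0.65328536, -0.69000057],
       [-0.29426975,  0.6241083 , -0.72380532]]), 't': array([-0.53626099, -0.13055952,  1.44576559])}
top {'fx': 430.7485544429543, 'fy': 430.7485544429543, 'cx': 279.3136795491976, 'cy': 203.06469410350365, 'R': array([[ 0.02638275, -0.99964689, -0.0031689 ],
       [-0.99923128, -0.02627957, -0.0290901 ],
       [ 0.02899655,  0.00393394, -0.99957177]]), 't': array([-1.66439536e-05,  5.66022168e-01,  1.08644878e+00])}
{'time_s': 0.1, 'joints': array([ 8.91011649e+01,  2.05877784e+01,  6.37885478e-01, -1.78298480e-02,
       -7.01375554e+01, -1.65044370e+01]), 'qd': array([-0.08524509, -0.06602393,  0.16639629,  0.1321745 ,  0.05668802,
       -0.06991992]), 'joint_torque': array([-1.74645062e-03, -5.84163702e+01,  2.93747020e+01,  7.01543212e+00,
        1.01817143e-02, -5.15695569e-05]), 'tcp_pos': array([0.2018674 , 0.64391483, 0.4038022 ]), 'eef_rot': array([ 1.79911393e+02, -8.77402294e-03, -1.74093360e+01]), 'contact_force': array([-0.10758092,  0.56633207,  0.29801071]), 'moment': array([ 0.01059478, -0.00867662, -0.00666134]), 'gripper_force': 0.0, 'gripper_width': 0.08780488512819117}
```

View pics/top0.png

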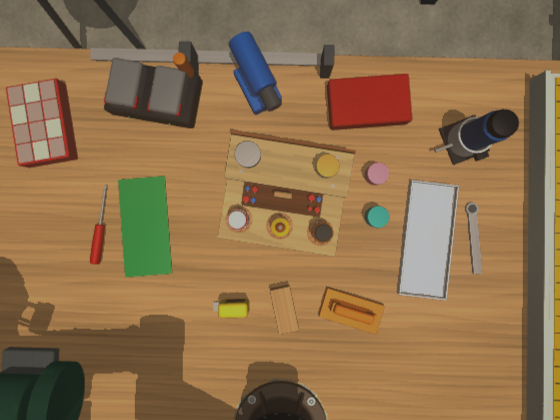

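View pics/scene0.png

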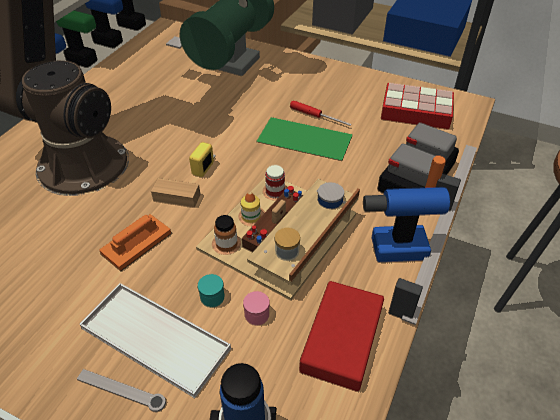

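```bash
cat > h.py <<'E'
import numpy as np, cv2
from plant import r
def ray(n,uv,z):
    c=r.camera_params(n);R,t=c["R"],c["t"]
    d=R.T@np.array([(uv[0]-c["cx"])/c["fx"],(uv[1]-c["cy"])/c["fy"],1]);o=-R.T@t
    return o+d*(z-o[2])/d[2]
def proj(n,X):
    c=r.camera_params(n);p=c["R"]@np.array(X)+c["t"];return np.array([c["fx"]*p[0]/p[2]+c["cx"],c["fy"]*p[1]/p[2]+c["cy"]])
def snap(n,f,crop=None,k=1):
    im=cv2.cvtColor(r.capture(n),cv2.COLOR_RGB2BGR)
    o=im
    if crop: x0,y0,x1,y1=crop;o=cv2.resize(im[y0:y1,x0:x1],None,fx=k,fy=k,interpolation=cv2.INTER_CUBIC)
    cv2.imwrite(f"pics/{f}.png",o);return im
def rect(n,mask,z):
    cs,_=cv2.findContours(mask.astype(np.uint8),cv2.RETR_EXTERNAL,cv2.CHAIN_APPROX_NONE)
    c=max(cs,key=cv2.contourArea)[:,0]
    P=np.array([ray(n,p,z)[:2] for p in c])
    (cx,cy),s,a=cv2.minAreaRect((P*1000).astype(np.float32))
    return cx,cy,s,a
E
python3 - <<'E'
from h import *
im=snap("top","t1",(205,120,365,265),5)
b,g,rr=[im[...,i].astype(int) for i in range(3)]
X=np.arange(560)[None];Y=np.arange(420)[:,None]
print("mat",rect("top",(g>rr+40)&(g>b+40)&(X<200)&(X>100)&(Y>150)&(Y<300),.004))
hsv=cv2.cvtColor(im,cv2.COLOR_BGR2HSV)
m=(hsv[...,1]<60)&(X>385)&(X<465)&(Y>165)&(Y<310)
print("tray",rect("top",m,.018))
E
```

```text
mat (498.394775390625, 357.0641784667969, (247.03611755371094, 118.29288482666016), 6.3007493019104)
tray (484.52728271484375, -360.1553649902344, (123.43434143066406, 290.4801940917969), 84.51329803466797)
```

View pics/t1.png

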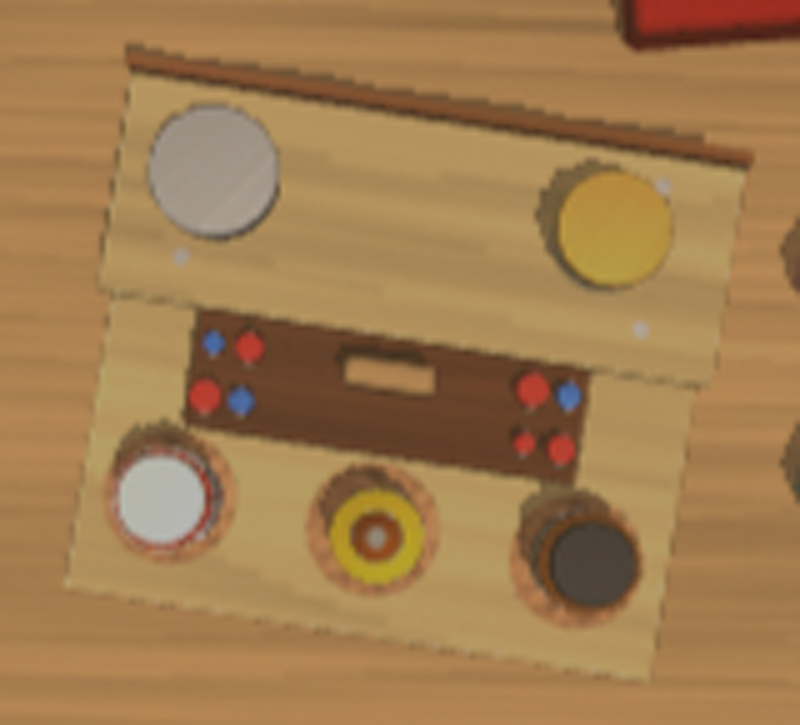

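```bash
cat >> h.py <<'E'
def cp(u,v,k=5,o=(205,120)): return ((u+.5)/k-.5+o[0],(v+.5)/k-.5+o[1])
E
python3 - <<'E'
from h import *
P={}
for n,u,v,z in [("fl",68,585,.012),("fr",648,680,.012),("bl",133,78,.068),("br",748,168,.068),("dfl",100,290,.068),("dfr",705,385,.068),
 ("varn",163,500,.084),("glue",376,538,.092),("oil",595,563,.090),("padL",172,493,.012),("padM",373,530,.012),("padR",575,557,.012),("handle",390,374,.088),("jar",615,229,.118)]:
    P[n]=ray("top",cp(u,v),z)[:2]; print(n,(P[n]*1000).round(1))
for a,b in [("fl","fr"),("dfl","dfr"),("bl","br"),("padL","padR")]:
    d=P[a]-P[b];print(a,np.degrees(np.arctan2(-d[0],d[1])),np.linalg.norm(d))
# fit rack: x axis dir
y=np.degrees(np.arctan2(-(P["padL"]-P["padR"])[0],(P["padL"]-P["padR"])[1]))
E
```

```text
fl [476.9 167.1]
fr [ 436.8 -127. ]
bl [724.9 135.1]
br [ 689.  -162.5]
dfl [621.9 148. ]
dfr [ 583.8 -144.1]
varn [521.9 113.1]
glue [506.9  11.9]
oil [497.8 -91.1]
padL [524.7 115.9]
padM [508.7  13.7]
padR [497.8 -88.8]
handle [584.1   7.4]
jar [651.9 -93.9]
fl -7.754558503147964 0.29682930433821536
dfl -7.437993785125818 0.2945671651412356
bl -6.881555337613656 0.29980774541905175
padL -7.499037426978623 0.206379645815678
```

```bash
cat > go.py <<'E'
import sys,numpy as np
from plant import r
from scipy.spatial.transform import Rotation as Q
# usage: go.py x y z(grasp, mm) yaw
def show(t,yaw):
    s=r.get_state();R=Q.from_euler("xyz",s["eef_rot"],degrees=True)
    d=R.inv().apply(np.array(t)/1000+[0,0,.159]-s["tcp_pos"])
    w=(R.inv()*Q.from_euler("xyz",[180,0,yaw],degrees=True)).as_rotvec(degrees=True)
    print("shift",d.round(4),"turn",w.round(2),"t",round(s["time_s"],2),"j",s["joints"].round(0),"F",s["contact_force"].round(1),"w",round(s["gripper_width"]*1000,1),"gf",round(s["gripper_force"],1),"grasp",((s["tcp_pos"]-[0,0,.159])*1000).round(1),s["eef_rot"].round(1))
a=list(map(float,sys.argv[1:]));show(a[:3],a[3])
E
python3 go.py 498 -91 200 -7.4
```

```text
shift [0.5024 0.6126 0.0458] turn [  0.07  -0.   -10.01] t 0.15 j [ 89.  21.   1.  -0. -70. -17.] F [ 0.  -0.  -0.3] w 87.6 gf 0.0 grasp [201.9 644.  244.9] [179.9  -0.  -17.4]
```

```bash
python3 -m pendant '[[[0.50,0.61,0.03,0,0,-10,0.6],[0.50,0.61,0.03,0,0,-10,0.6],[0.50,0.61,0.03,0,0,-10,0.6],[0.50,0.61,0.03,0,0,-10,0.6],[0.50,0.61,0.03,0,0,-10,0.6]]]' 20;  python3 go.py 498 -91 200 -7.4
```

```text
time_s: 0.65
tcp_pos: [0.2956, 0.4103, 0.3949]
eef_rot: [180.0, 0.0, -7.4]
contact_force: [0.7, -0.0, 0.9]
gripper_width: 0.0704
gripper_force: 0.0
shift [0.2652 0.4711 0.036 ] turn [0.01 0.   0.02] t 0.65 j [ 77.   5. -21.  -0. -64.   6.] F [ 0.7 -0.   0.9] w 70.4 gf 0.0 grasp [295.6 410.3 235.9] [180.    0.   -7.4]
```

```bash
python3 -m pendant '[[[0.12,0.21,0.016,0,0,0,0.6],[0.12,0.21,0.016,0,0,0,0.6],[0.12,0.21,0.016,0,0,0,0.6],[0.12,0.21,0.016,0,0,0,0.6],[0.12,0.21,0.016,0,0,0,0.6]]]'; python3 -m pendant '[[[0.12,0.21,0.016,0,0,0,0.6],[0.12,0.21,0.016,0,0,0,0.6],[0.12,0.21,0.016,0,0,0,0.6],[0.12,0.21,0.016,0,0,0,0.6],[0.12,0.21,0.016,0,0,0,0.6]]]'; python3 -m pendant '[[[0.025,0.051,0.002,0,0,0,0.6],[0.025,0.051,0.002,0,0,0,0.6],[0.025,0.051,0.002,0,0,0,0.6],[0.025,0.051,0.002,0,0,0,0.6]]]';  python3 go.py 498 -91 150 -7.4
```

```text
time_s: 1.15
tcp_pos: [0.3872, 0.1862, 0.3792]
eef_rot: [-180.0, -0.0, -7.4]
contact_force: [1.2, 0.4, -0.5]
gripper_width: 0.0701
gripper_force: 0.0
time_s: 1.65
tcp_pos: [0.4794, -0.0375, 0.3631]
eef_rot: [-180.0, -0.0, -7.4]
contact_force: [0.3, 1.6, 0.4]
gripper_width: 0.0703
gripper_force: 0.0
time_s: 2.05
tcp_pos: [0.497, -0.0887, 0.361]
eef_rot: [-180.0, 0.0, -7.4]
contact_force: [0.5, 0.4, 0.3]
gripper_width: 0.0698
gripper_force: 0.0
shift [0.0013 0.0021 0.052 ] turn [-0.    0.03 -0.04] t 2.05 j [ 12.   6. -24.  -0. -59.  70.] F [0.5 0.4 0.3] w 69.8 gf 0.0 grasp [497.  -88.7 202. ] [-180.     0.    -7.4]
```

```bash
python3 -m pendant '[[[0.001,0.002,0.04,0,0,0,0.6],[0.001,0.002,0.08,0,0,0,0.6],[0.001,0.002,0.11,0,0,0,0.6],[0.001,0.002,0.13,0,0,0,0.6],[0.001,0.002,0.15,0,0,0,0.6]]]'; python3 -m pendant '[[[0,0,0,0,0,0,0.6],[0,0,0,0,0,0,-0.2],[0,0,0,0,0,0,-0.2],[0,0,0,0,0,0,-0.2],[0,0,0,0,0,0,-0.2]]]' 20;  python3 go.py 498 -91 150 -7.4; python3 -c "
from h import *
snap('scene','s1',(170,140,370,300),4)"
```

```text
time_s: 2.55
tcp_pos: [0.4978, -0.0894, 0.2105]
eef_rot: [-180.0, 0.0, -7.3]
contact_force: [0.4, 0.7, 0.8]
gripper_width: 0.0704
gripper_force: 0.0
time_s: 3.05
tcp_pos: [0.4987, -0.0906, 0.2125]
eef_rot: [-179.9, -0.2, -7.4]
contact_force: [-1.3, 3.9, 7.0]
gripper_width: 0.0492
gripper_force: 20.0
shift [-0.0004  0.0004 -0.0965] turn [-0.06 -0.15  0.01] t 3.05 j [ 12.  17. -34.  -0. -39.  71.] F [-1.3  3.9  7. ] w 49.2 gf 20.0 grasp [498.7 -90.6  53.5] [-179.9   -0.2   -7.4]
```

View pics/s1.png

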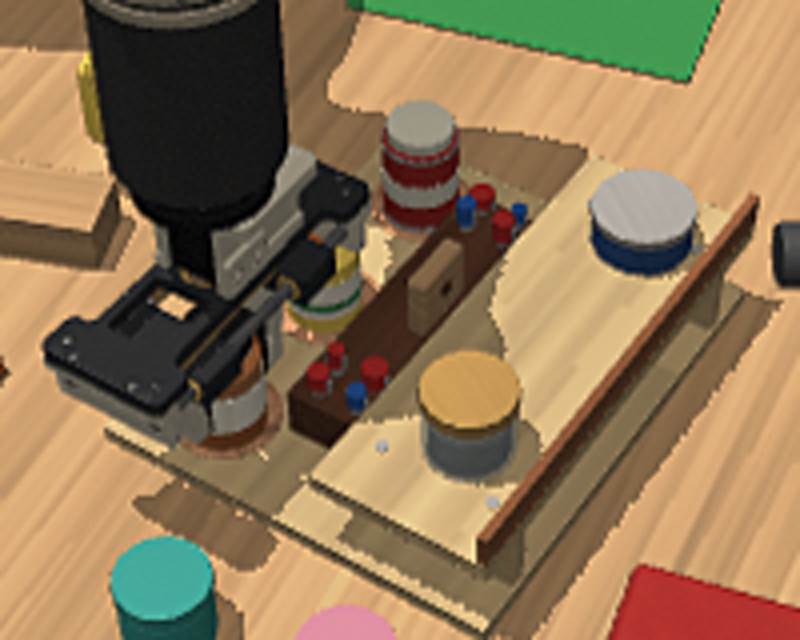

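```bash
python3 -m pendant '[[[0,0,-0.03,0,0,0,-0.2],[0,0,-0.07,0,0,0,-0.2],[0,0,-0.108,0,0,0,-0.2],[0,0,-0.108,0,0,0,-0.2]]]'; python3 -m pendant '[[[-0.01,0.035,0,0,0,0,-0.2],[-0.02,0.075,0,0,0,0,-0.2],[-0.03,0.115,0,0,0,0,-0.2],[-0.04,0.155,0,0,0,0,-0.2],[-0.05,0.195,0,0,0,0,-0.2]]]'; python3 -m pendant '[[[-0.009,0.04,0,0,0,0,-0.2],[-0.012,0.065,0,0,0,0,-0.2],[-0.014,0.077,0,0,0,0,-0.2],[-0.014,0.077,0,0,0,0,-0.2]]]'; python3 go.py 400 -352 46 -7.4
```

```text
time_s: 3.5
tcp_pos: [0.4995, -0.0911, 0.3247]
eef_rot: [-179.9, -0.5, -7.4]
contact_force: [1.1, 0.5, -1.4]
gripper_width: 0.0493
gripper_force: 20.0
time_s: 4.0
tcp_pos: [0.422, -0.2792, 0.3188]
eef_rot: [-180.0, 0.0, -7.4]
contact_force: [1.4, -0.4, -2.0]
gripper_width: 0.0492
gripper_force: 20.0
time_s: 4.4
tcp_pos: [0.3987, -0.3535, 0.3185]
eef_rot: [-180.0, 0.1, -7.6]
contact_force: [-0.2, 1.4, -0.9]
gripper_width: 0.0491
gripper_force: 20.0
shift [ 0.0012 -0.0016  0.1135] turn [-0.02  0.05 -0.15] t 4.4 j [-20.  12. -24.  -0. -54. 103.] F [-0.2  1.4 -0.9] w 49.1 gf 20.0 grasp [ 398.7 -353.5  159.5] [-1.8e+02  1.0e-01 -7.6e+00]
```

```bash
python3 -m pendant '[[[0,0,0.04,0,0,0,-0.2],[0,0,0.08,0,0,0,-0.2],[0,0,0.1,0,0,0,-0.2],[0,0,0.106,0,0,0,-0.2],[0,0,0.111,0,0,0,-0.2]]]'; python3 -m pendant '[[[0,0,0.001,0,0,0,-0.2],[0,0,0.002,0,0,0,-0.2],[0,0,0.002,0,0,0,-0.2]]]'; python3 go.py 400 -352 46 -7.4
```

```text
time_s: 4.9
tcp_pos: [0.4001, -0.352, 0.2081]
eef_rot: [180.0, 0.0, -7.3]
contact_force: [-0.4, -0.5, -1.1]
gripper_width: 0.049
gripper_force: 20.0
time_s: 5.2
tcp_pos: [0.3999, -0.3525, 0.2071]
eef_rot: [180.0, -0.1, -7.4]
contact_force: [-0.6, 0.3, -2.4]
gripper_width: 0.0497
gripper_force: 20.0
shift [ 0.     -0.0006  0.0021] turn [ 0.03 -0.1   0.  ] t 5.2 j [-20.  20. -31.   0. -39. 103.] F [-0.6  0.3 -2.4] w 49.7 gf 20.0 grasp [ 399.9 -352.5   48.1] [ 1.8e+02 -1.0e-01 -7.4e+00]
```

```bash
python3 -m pendant '[[[0,0,0.001,0,0,0,-0.2],[0,0,0.002,0,0,0,-0.2],[0,0,0.003,0,0,0,-0.2],[0,0,0.003,0,0,0,-0.2]]]'; python3 go.py 400 -352 46 -7.4
```

```text
time_s: 5.6
tcp_pos: [0.3996, -0.3526, 0.2044]
eef_rot: [180.0, -0.0, -7.4]
contact_force: [-3.7, 3.1, 11.7]
gripper_width: 0.0489
gripper_force: 20.0
shift [ 0.0003 -0.0006 -0.0006] turn [ 0.03 -0.04  0.01] t 5.6 j [-20.  20. -31.   0. -39. 103.] F [-3.7  3.1 11.7] w 48.9 gf 20.0 grasp [ 399.6 -352.6   45.4] [180.   -0.   -7.4]
```

```bash
python3 -m pendant '[[[0,0,-0.001,0,0,0,0.5],[0,0,-0.001,0,0,0,0.5],[0,0,-0.001,0,0,0,0.5],[0,0,-0.001,0,0,0,0.5]]]';python3 -m pendant '[[[0,0,-0.02,0,0,0,0.5],[0,0,-0.05,0,0,0,0.5],[0,0,-0.09,0,0,0,0.6],[0,0,-0.12,0,0,0,0.6]]]'; python3 -m pendant '[[[0.03,-0.20,0,0,0,0,0.6],[0.03,-0.20,0,0,0,0,0.6],[0.03,-0.20,0,0,0,0,0.6],[0.03,-0.20,0,0,0,0,0.6],[0.03,-0.20,0,0,0,0,0.6]]]';python3 -m pendant '[[[0.03,-0.175,0,0,0,0,0.6],[0.03,-0.175,0,0,0,0,0.6],[0.03,-0.175,0,0,0,0,0.6],[0.03,-0.175,0,0,0,0,0.6],[0.03,-0.175,0,0,0,0,0.6]]]'; python3 go.py 507 12 52 -7.4;python3 -c "
from h import *
snap('top','t2',(330,130,530,310),4)"
```

```text
time_s: 6.0
tcp_pos: [0.3995, -0.3525, 0.2041]
eef_rot: [-180.0, 0.0, -7.4]
contact_force: [0.9, -0.7, 0.5]
gripper_width: 0.065
gripper_force: 0.0
time_s: 6.4
tcp_pos: [0.3997, -0.3526, 0.3262]
eef_rot: [180.0, -0.0, -7.4]
contact_force: [1.6, 0.2, -0.2]
gripper_width: 0.07
gripper_force: 0.0
time_s: 6.9
tcp_pos: [0.4564, -0.1539, 0.3245]
eef_rot: [-180.0, -0.1, -7.1]
contact_force: [-0.8, -0.3, 0.4]
gripper_width: 0.0702
gripper_force: 0.0
time_s: 7.4
tcp_pos: [0.5085, 0.0143, 0.324]
eef_rot: [-180.0, -0.0, -7.2]
contact_force: [0.6, 0.1, -0.3]
gripper_width: 0.0702
gripper_force: 0.0
shift [-0.0012  0.0025  0.113 ] turn [-0.   -0.02  0.19] t 7.4 j [ 24.   9. -27.   0. -54.  59.] F [ 0.6  0.1 -0.3] w 70.2 gf 0.0 grasp [508.5  14.3 165. ] [-180.    -0.    -7.2]
```

View pics/t2.png

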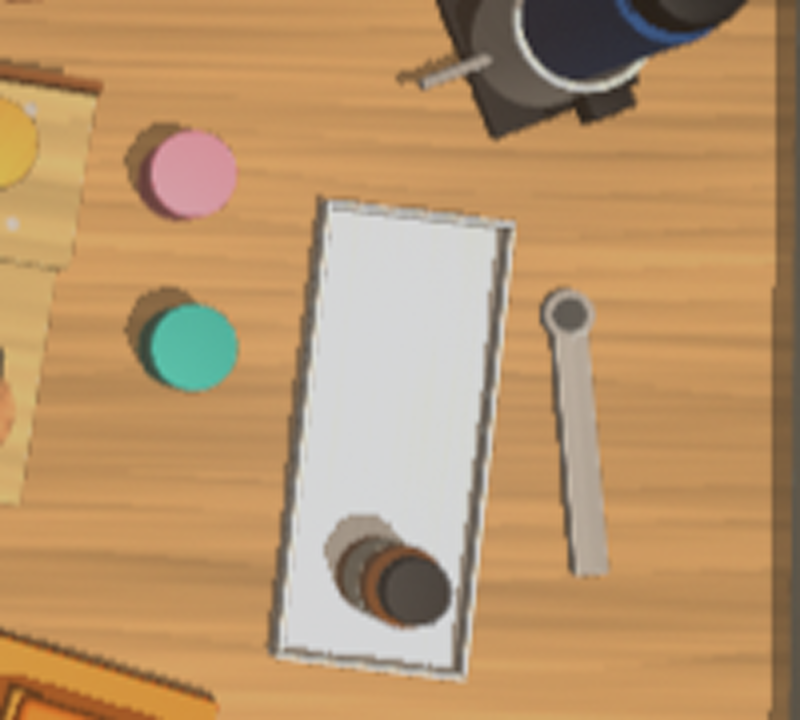

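The oil bottle stands upright in the tray near its lower end (cap at crop pixel 413,591; the lean is parallax). Next the glue.

```bash
python3 -m pendant '[[[-0.001,0.0025,0.04,0,0,0,0.6],[-0.001,0.0025,0.07,0,0,0,0.6],[-0.001,0.0025,0.09,0,0,0,0.6],[-0.001,0.0025,0.102,0,0,0,0.6],[-0.001,0.0025,0.112,0,0,0,0.6]]]'; python3 -m pendant '[[[0,0,0,0,0,0,0.6],[0,0,0,0,0,0,-0.2],[0,0,0,0,0,0,-0.2],[0,0,0,0,0,0,-0.2],[0,0,0,0,0,0,-0.2]]]' 20;  python3 go.py 507 12 160 -7.4
```

```text
time_s: 7.95
tcp_pos: [0.506, 0.0085, 0.2115]
eef_rot: [180.0, 0.0, -7.5]
contact_force: [-0.2, 0.5, 0.7]
gripper_width: 0.0708
gripper_force: 0.0
time_s: 8.45
tcp_pos: [0.5065, 0.0096, 0.213]
eef_rot: [-179.9, -0.1, -7.4]
contact_force: [-0.6, 1.3, 3.1]
gripper_width: 0.0451
gripper_force: 20.0
shift [ 0.0004 -0.0026 -0.106 ] turn [-0.06 -0.11  0.01] t 8.45 j [ 23.  17. -34.   0. -39.  59.] F [-0.6  1.3  3.1] w 45.1 gf 20.0 grasp [506.5   9.6  54. ] [-1.799e+02 -1.000e-01 -7.400e+00]
```

```bash
python3 -m pendant '[[[0,0,-0.03,0,0,0,-0.2],[0,0,-0.07,0,0,0,-0.2],[0,0,-0.108,0,0,0,-0.2],[0,0,-0.108,0,0,0,-0.2]]]'; python3 -m pendant '[[[0.003,0.035,0,0,0,0,-0.2],[0.006,0.08,0,0,0,0,-0.2],[0.009,0.125,0,0,0,0,-0.2],[0.012,0.17,0,0,0,0,-0.2],[0.015,0.215,0,0,0,0,-0.2]]]'; python3 -m pendant '[[[0.003,0.045,0,0,0,0,-0.2],[0.006,0.09,0,0,0,0,-0.2],[0.009,0.12,0,0,0,0,-0.2],[0.0108,0.14,0,0,0,0,-0.2],[0.0108,0.154,0,0,0,0,-0.2]]]'; python3 -m pendant '[[[0,0,0.03,0,0,0,-0.2],[0,0,0.06,0,0,0,-0.2],[0,0,0.09,0,0,0,-0.2],[0,0,0.1,0,0,0,-0.2],[0,0,0.105,0,0,0,-0.2]]]';python3 go.py 484.5 -360 46 -7.4
```

```text
time_s: 8.85
tcp_pos: [0.5075, 0.0097, 0.3255]
eef_rot: [-179.8, -0.5, -7.3]
contact_force: [0.6, 0.4, -0.9]
gripper_width: 0.0452
gripper_force: 20.0
time_s: 9.35
tcp_pos: [0.4925, -0.2074, 0.3198]
eef_rot: [-180.0, 0.0, -7.4]
contact_force: [0.2, -0.9, -0.6]
gripper_width: 0.0453
gripper_force: 20.0
time_s: 9.85
tcp_pos: [0.4835, -0.3614, 0.3192]
eef_rot: [-180.0, 0.1, -7.5]
contact_force: [0.2, 0.4, -0.6]
gripper_width: 0.0451
gripper_force: 20.0
time_s: 10.35
tcp_pos: [0.4839, -0.3596, 0.2142]
eef_rot: [-180.0, 0.1, -7.4]
contact_force: [1.0, -0.2, 0.2]
gripper_width: 0.0453
gripper_force: 20.0
shift [0.0007 0.0004 0.0092] turn [-0.02  0.12  0.03] t 10.35 j [-18.  24. -21.   0. -44. 101.] F [ 1.  -0.2  0.2] w 45.3 gf 20.0 grasp [ 483.9 -359.6   55.2] [-1.8e+02  1.0e-01 -7.4e+00]
```

```bash
python3 -m pendant '[[[0,0,0.004,0,0,0,-0.2],[0,0,0.007,0,0,0,-0.2],[0,0,0.009,0,0,0,-0.2],[0,0,0.01,0,0,0,-0.2],[0,0,0.01,0,0,0,-0.2]]]'; python3 -m pendant '[[[0,0,-0.001,0,0,0,0.5],[0,0,-0.001,0,0,0,0.5],[0,0,-0.001,0,0,0,0.5],[0,0,-0.001,0,0,0,0.5]]]';python3 -m pendant '[[[0,0,-0.02,0,0,0,0.5],[0,0,-0.05,0,0,0,0.5],[0,0,-0.09,0,0,0,0.6],[0,0,-0.12,0,0,0,0.6]]]'; python3 -m pendant '[[[-0.01,-0.24,0,0,0,0,0.6],[-0.01,-0.24,0,0,0,0,0.6],[-0.01,-0.24,0,0,0,0,0.6],[-0.01,-0.24,0,0,0,0,0.6],[-0.01,-0.24,0,0,0,0,0.6]]]';python3 -m pendant '[[[-0.013,-0.235,0,0,0,0,0.6],[-0.013,-0.235,0,0,0,0,0.6],[-0.013,-0.235,0,0,0,0,0.6],[-0.013,-0.235,0,0,0,0,0.6],[-0.013,-0.235,0,0,0,0,0.6]]]'; python3 go.py 522.5 113.5 52 -7.4
```

```text
time_s: 10.85
tcp_pos: [0.4842, -0.36, 0.2055]
eef_rot: [180.0, -0.0, -7.4]
contact_force: [-0.1, -0.1, -1.1]
gripper_width: 0.0452
gripper_force: 20.0
time_s: 11.25
tcp_pos: [0.4841, -0.36, 0.2063]
eef_rot: [180.0, -0.0, -7.4]
contact_force: [0.5, -0.5, -0.0]
gripper_width: 0.0649
gripper_force: 0.0
time_s: 11.65
tcp_pos: [0.4842, -0.3601, 0.3284]
eef_rot: [180.0, -0.1, -7.4]
contact_force: [0.9, -0.7, 0.5]
gripper_width: 0.0699
gripper_force: 0.0
time_s: 12.15
tcp_pos: [0.5049, -0.1185, 0.3265]
eef_rot: [-180.0, -0.0, -7.4]
contact_force: [1.3, -1.1, 0.2]
gripper_width: 0.0701
gripper_force: 0.0
time_s: 12.65
tcp_pos: [0.5224, 0.1169, 0.3265]
eef_rot: [-180.0, -0.0, -7.3]
contact_force: [0.4, -0.1, 0.1]
gripper_width: 0.0699
gripper_force: 0.0
shift [0.0005 0.0034 0.1155] turn [-0.03 -0.04  0.08] t 12.65 j [ 34.  11. -23.   0. -55.  49.] F [ 0.4 -0.1  0.1] w 69.9 gf 0.0 grasp [522.4 116.9 167.5] [-180.    -0.    -7.3]
```

```bash
python3 -m pendant '[[[0.0005,0.003,0.04,0,0,0,0.6],[0.0005,0.003,0.07,0,0,0,0.6],[0.0005,0.003,0.09,0,0,0,0.6],[0.0005,0.003,0.105,0,0,0,0.6],[0.0005,0.003,0.1165,0,0,0,0.6]]]'; python3 -m pendant '[[[0,0,0,0,0,0,0.6],[0,0,0,0,0,0,-0.2],[0,0,0,0,0,0,-0.2],[0,0,0,0,0,0,-0.2],[0,0,0,0,0,0,-0.2]]]' 20;  python3 go.py 569 -368 160 -7.4
```

```text
time_s: 13.15
tcp_pos: [0.5224, 0.111, 0.2085]
eef_rot: [180.0, 0.1, -7.4]
contact_force: [-1.0, 0.2, 0.2]
gripper_width: 0.0703
gripper_force: 0.0
time_s: 13.65
tcp_pos: [0.5231, 0.1114, 0.2106]
eef_rot: [-179.9, -0.1, -7.4]
contact_force: [-0.1, 1.1, 2.9]
gripper_width: 0.0474
gripper_force: 20.0
shift [ 0.1074  0.4693 -0.1089] turn [-0.08 -0.11  0.01] t 13.65 j [ 33.  20. -31.   0. -40.  50.] F [-0.1  1.1  2.9] w 47.4 gf 20.0 grasp [523.1 111.4  51.6] [-1.799e+02 -1.000e-01 -7.400e+00]
```

```bash
python3 -m pendant '[[[0,0,-0.03,0,0,0,-0.2],[0,0,-0.07,0,0,0,-0.2],[0,0,-0.108,0,0,0,-0.2],[0,0,-0.108,0,0,0,-0.2]]]'; python3 -m pendant '[[[0.008,0.035,0,0,0,0,-0.2],[0.018,0.08,0,0,0,0,-0.2],[0.028,0.125,0,0,0,0,-0.2],[0.038,0.17,0,0,0,0,-0.2],[0.048,0.21,0,0,0,0,-0.2]]]'; python3 -m pendant '[[[0.01,0.045,0,0,0,0,-0.2],[0.02,0.09,0,0,0,0,-0.2],[0.03,0.13,0,0,0,0,-0.2],[0.04,0.17,0,0,0,0,-0.2],[0.048,0.2,0,0,0,0,-0.2]]]'; python3 -m pendant '[[[0.005,0.03,0,0,0,0,-0.2],[0.0105,0.05,0,0,0,0,-0.2],[0.0105,0.059,0,0,0,0,-0.2],[0.0105,0.059,0,0,0,0,-0.2]]]';python3 go.py 569 -368 43.6 -7.4
```

```text
time_s: 14.05
tcp_pos: [0.5239, 0.1115, 0.3231]
eef_rot: [-179.7, -0.4, -7.4]
contact_force: [0.2, 0.8, -1.4]
gripper_width: 0.0476
gripper_force: 20.0
time_s: 14.55
tcp_pos: [0.5424, -0.1054, 0.3171]
eef_rot: [-180.0, 0.1, -7.4]
contact_force: [1.0, 0.2, -1.3]
gripper_width: 0.0478
gripper_force: 20.0
time_s: 15.05
tcp_pos: [0.5643, -0.3103, 0.3166]
eef_rot: [-180.0, 0.1, -7.5]
contact_force: [0.6, 0.9, -0.8]
gripper_width: 0.0476
gripper_force: 20.0
time_s: 15.45
tcp_pos: [0.567, -0.3686, 0.3165]
eef_rot: [-180.0, 0.1, -7.5]
contact_force: [-0.4, 1.8, -1.9]
gripper_width: 0.048
gripper_force: 20.0
shift [ 0.0021 -0.0008  0.1139] turn [-0.03  0.1  -0.11] t 15.45 j [-17.  24.  -6.  -0. -60.  99.] F [-0.4  1.8 -1.9] w 48.0 gf 20.0 grasp [ 567.  -368.6  157.5] [-1.8e+02  1.0e-01 -7.5e+00]
```

```bash
python3 -m pendant '[[[0.002,0,0.04,0,0,0,-0.2],[0.002,0,0.08,0,0,0,-0.2],[0.002,0,0.1,0,0,0,-0.2],[0.002,0,0.11,0,0,0,-0.2],[0.002,0,0.1145,0,0,0,-0.2]]]'; python3 -m pendant '[[[0,0,0,0,0,0,-0.2],[0,0,0,0,0,0,0.5],[0,0,0,0,0,0,0.5],[0,0,0,0,0,0,0.5],[0,0,0,0,0,0,0.5]]]';python3 -m pendant '[[[0,0,-0.02,0,0,0,0.5],[0,0,-0.05,0,0,0,0.5],[0,0,-0.1,0,0,0,0.5],[0,0,-0.145,0,0,0,0.5],[0,0,-0.145,0,0,0,0.5]]]'; python3 -m pendant '[[[-0.017,-0.19,0,0,0,0,0.36],[-0.017,-0.19,0,0,0,0,0.36],[-0.017,-0.19,0,0,0,0,0.36],[-0.017,-0.19,0,0,0,0,0.36],[-0.017,-0.19,0,0,0,0,0.36]]]';python3 -m pendant '[[[-0.018,-0.185,0,0,0,0,0.36],[-0.018,-0.185,0,0,0,0,0.36],[-0.018,-0.185,0,0,0,0,0.36],[-0.018,-0.185,0,0,0,0,0.36],[-0.018,-0.185,0,0,0,0,0.36]]]'; python3 go.py 584 7.4 67 -7.4;python3 -c "
from h import *
snap('scene','s2')"
```

```text
time_s: 15.95
tcp_pos: [0.5697, -0.3671, 0.2026]
eef_rot: [-180.0, 0.1, -7.3]
contact_force: [-8.8, 10.1, 27.5]
gripper_width: 0.0475
gripper_force: 20.0
time_s: 16.45
tcp_pos: [0.5699, -0.3682, 0.2038]
eef_rot: [180.0, -0.1, -7.4]
contact_force: [0.2, 1.1, -1.0]
gripper_width: 0.0653
gripper_force: 0.0
time_s: 16.95
tcp_pos: [0.5712, -0.3691, 0.3566]
eef_rot: [179.8, -0.7, -7.4]
contact_force: [0.7, 0.1, 0.0]
gripper_width: 0.0659
gripper_force: 0.0
time_s: 17.45
tcp_pos: [0.5775, -0.1735, 0.3487]
eef_rot: [-180.0, -0.1, -7.2]
contact_force: [0.3, -0.6, 0.4]
gripper_width: 0.0597
gripper_force: 0.0
time_s: 17.95
tcp_pos: [0.5837, 0.0117, 0.3484]
eef_rot: [-180.0, -0.1, -7.2]
contact_force: [-0.3, 0.3, -0.2]
gripper_width: 0.06
gripper_force: 0.0
shift [0.0007 0.0043 0.1224] turn [-0.04 -0.06  0.21] t 17.95 j [ 20.  14. -16.  -0. -60.  62.] F [-0.3  0.3 -0.2] w 60.0 gf 0.0 grasp [583.7  11.7 189.4] [-1.8e+02 -1.0e-01 -7.2e+00]
```

View pics/s2.png

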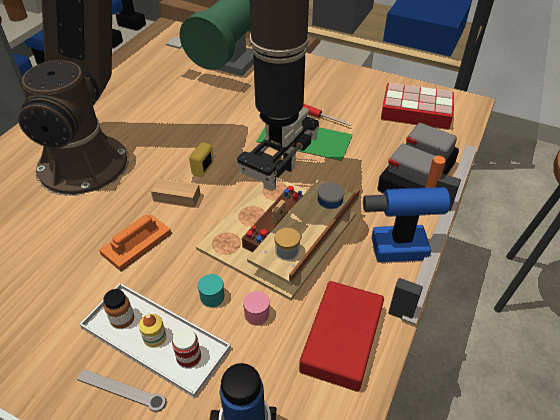

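```bash
python3 -m pendant '[[[0,0.004,0.03,0,0,0,0.36],[0,0.004,0.06,0,0,0,0.36],[0,0.004,0.085,0,0,0,0.36],[0,0.004,0.1,0,0,0,0.36],[0,0.004,0.11,0,0,0,0.36]]]';python3 -m pendant '[[[0,0,0.004,0,0,0,0.36],[0,0,0.008,0,0,0,0.36],[0,0,0.011,0,0,0,0.36],[0,0,0.011,0,0,0,0.36]]]'; python3 go.py 584 7.4 67 -7.4;python3 -m pendant '[[[0,0,0,0,0,0,-0.2],[0,0,0,0,0,0,-0.2],[0,0,0,0,0,0,-0.2],[0,0,0,0,0,0,-0.2]]]' 40;  python3 go.py 584 7.4 67 -7.4
```

```text
time_s: 18.5
tcp_pos: [0.5825, 0.003, 0.2367]
eef_rot: [180.0, 0.1, -7.5]
contact_force: [-0.1, 0.5, 0.8]
gripper_width: 0.0594
gripper_force: 0.0
time_s: 18.9
tcp_pos: [0.583, 0.0043, 0.2274]
eef_rot: [-180.0, -0.0, -7.4]
contact_force: [0.2, -0.4, 0.0]
gripper_width: 0.0592
gripper_force: 0.0
shift [ 0.0006 -0.0032  0.0014] turn [-0.01 -0.03 -0.01] t 18.9 j [ 20.  22. -23.  -0. -45.  63.] F [ 0.2 -0.4  0. ] w 59.2 gf 0.0 grasp [583.    4.3  68.4] [-180.    -0.    -7.4]
time_s: 19.3
tcp_pos: [0.5832, 0.0048, 0.2277]
eef_rot: [-180.0, -0.1, -7.4]
contact_force: [0.0, 4.3, 2.6]
gripper_width: 0.0436
gripper_force: 40.0
shift [ 0.0005 -0.0027  0.0017] turn [-0.04 -0.07  0.01] t 19.3 j [ 20.  22. -23.  -0. -45.  63.] F [0.  4.3 2.6] w 43.6 gf 40.0 grasp [583.2   4.8  68.7] [-1.8e+02 -1.0e-01 -7.4e+00]
```

```bash
python3 -m pendant '[[[-0.005,0,-0.001,0,0,0,-0.2],[-0.02,0,-0.002,0,0,0,-0.2],[-0.04,0,-0.002,0,0,0,-0.2],[-0.06,0,-0.002,0,0,0,-0.2],[-0.07,0,-0.002,0,0,0,-0.2]]]'; python3 -m pendant '[[[0,0,-0.02,0,0,0,-0.2],[0,0,-0.05,0,0,0,-0.2],[0,0,-0.08,0,0,0,-0.2],[0,0,-0.1,0,0,0,-0.2],[0,0,-0.1,0,0,0,-0.2]]]';  python3 go.py 498.4 357 170 -83.7;python3 -c "
from h import *
snap('scene','s3',(170,100,370,300),3)"
```

```text
time_s: 19.8
tcp_pos: [0.5109, 0.0128, 0.2284]
eef_rot: [179.9, 0.2, -7.4]
contact_force: [-0.5, 0.1, -3.6]
gripper_width: 0.0439
gripper_force: 40.0
time_s: 20.3
tcp_pos: [0.514, 0.0134, 0.3318]
eef_rot: [-179.9, -0.3, -7.4]
contact_force: [0.7, -0.2, -3.9]
gripper_width: 0.0438
gripper_force: 40.0
shift [-0.0597 -0.3387  0.0032] turn [-0.26 -0.14 76.31] t 20.3 j [ 23.   9. -25.   0. -55.  59.] F [ 0.7 -0.2 -3.9] w 43.8 gf 40.0 grasp [514.   13.4 172.8] [-179.9   -0.3   -7.4]
```

View pics/s3.png

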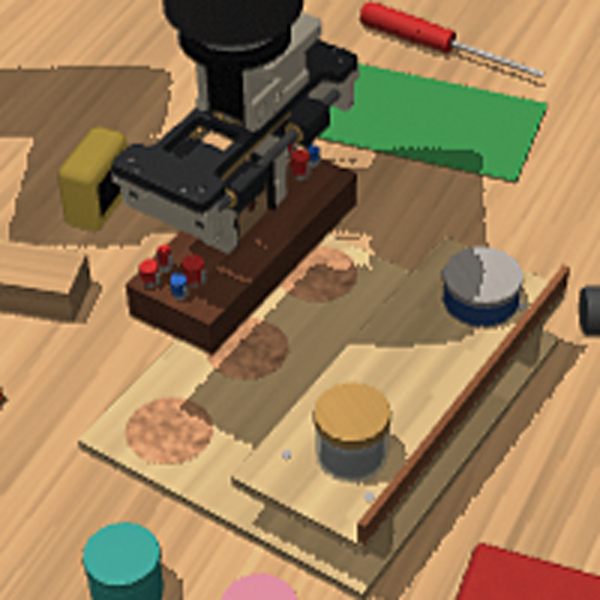

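The bit tray is out and held level (crop 240,250), the jar is untouched.

```bash
python3 -m pendant '[[[-0.004,-0.025,0,0,0,8,-0.2],[-0.012,-0.07,0,0,0,16,-0.2],[-0.020,-0.11,0,0,0,24,-0.2],[-0.028,-0.15,0,0,0,32,-0.2],[-0.034,-0.19,0,0,0,38,-0.2]]]';  python3 go.py 498.4 357 170 -83.7
```

```text
time_s: 20.85
tcp_pos: [0.5031, 0.2073, 0.3271]
eef_rot: [179.8, 0.0, -45.7]
contact_force: [0.8, -0.3, -3.4]
gripper_width: 0.044
gripper_force: 40.0
shift [-0.1106 -0.1011 -0.0021] turn [ 1.900e-01 -3.000e-02  3.795e+01] t 20.85 j [ 43.  12. -22.  -0. -56.   1.] F [ 0.8 -0.3 -3.4] w 44.0 gf 40.0 grasp [503.1 207.3 168.1] [179.8   0.  -45.7]
```

```bash
python3 -m pendant '[[[-0.025,-0.022,0,0,0,8,-0.2],[-0.055,-0.05,0,0,0,16,-0.2],[-0.085,-0.075,0,0,0,24,-0.2],[-0.1,-0.092,0,0,0,32,-0.2],[-0.1105,-0.101,0,0,0,38,-0.2]]]'; python3 -m pendant '[[[0,0,0.02,0,0,0,-0.2],[0,0,0.04,0,0,0,-0.2],[0,0,0.06,0,0,0,-0.2],[0,0,0.07,0,0,0,-0.2],[0,0,0.07,0,0,0,-0.2]]]'; python3 go.py 498.4 357 60.7 -83.7
```

```text
time_s: 21.35
tcp_pos: [0.498, 0.3574, 0.3264]
eef_rot: [179.8, -0.1, -83.7]
contact_force: [-0.8, -0.3, -4.0]
gripper_width: 0.0439
gripper_force: 40.0
time_s: 21.85
tcp_pos: [0.4979, 0.3549, 0.2562]
eef_rot: [179.8, -0.2, -83.4]
contact_force: [0.2, -0.8, -3.3]
gripper_width: 0.0437
gripper_force: 40.0
shift [-0.0022 -0.0009  0.0364] turn [ 0.23 -0.22  0.27] t 21.85 j [ 54.  22. -18.  -0. -50. -47.] F [ 0.2 -0.8 -3.3] w 43.7 gf 40.0 grasp [497.9 354.9  97.2] [179.8  -0.2 -83.4]
```

```bash
python3 -m pendant '[[[-0.0015,0,0.01,0,0,0,-0.2],[-0.0015,0,0.02,0,0,0,-0.2],[-0.0015,0,0.028,0,0,0,-0.2],[-0.0015,0,0.032,0,0,0,-0.2],[-0.0015,0,0.032,0,0,0,-0.2]]]'; python3 -m pendant '[[[0,0,0.001,0,0,0,-0.2],[0,0,0.002,0,0,0,-0.2],[0,0,0.003,0,0,0,-0.2],[0,0,0.003,0,0,0,-0.2]]]'; python3 go.py 498.4 357 60.7 -83.7;python3 -c "
from h import *
snap('scene','s4',(230,60,380,180),5)"
```

```text
time_s: 22.35
tcp_pos: [0.4983, 0.3571, 0.2265]
eef_rot: [180.0, -0.0, -83.4]
contact_force: [1.0, -0.4, -4.0]
gripper_width: 0.044
gripper_force: 40.0
time_s: 22.75
tcp_pos: [0.4984, 0.3572, 0.2243]
eef_rot: [-180.0, 0.0, -83.4]
contact_force: [0.1, -0.5, -4.0]
gripper_width: 0.0437
gripper_force: 40.0
shift [0.0002 0.     0.0046] turn [-0.01  0.01  0.29] t 22.75 j [ 54.  24. -20.  -0. -46. -47.] F [ 0.1 -0.5 -4. ] w 43.7 gf 40.0 grasp [498.4 357.2  65.3] [-180.     0.   -83.4]
```

View pics/s4.png

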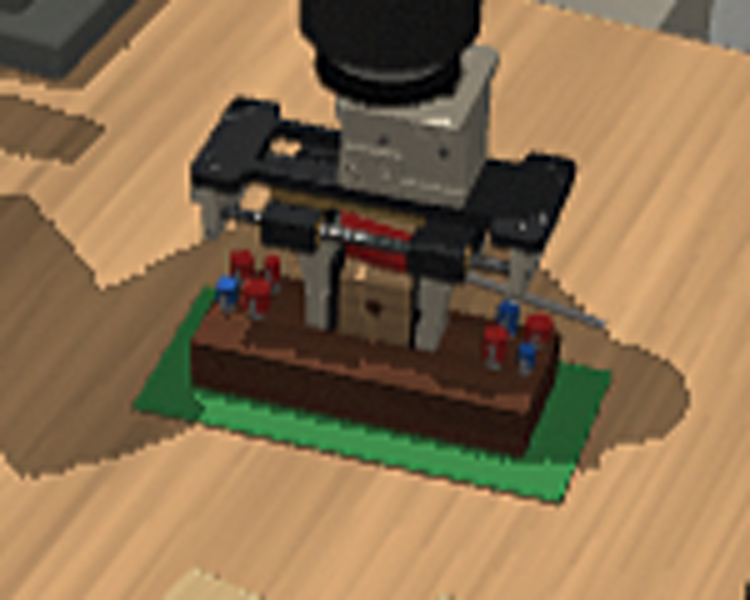

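Centred over the mat and just above it; lower the last few mm.

```bash
python3 -m pendant '[[[0,0,0.001,0,0,0.3,-0.2],[0,0,0.002,0,0,0.3,-0.2],[0,0,0.003,0,0,0.3,-0.2],[0,0,0.004,0,0,0.3,-0.2],[0,0,0.004,0,0,0.3,-0.2]]]'; python3 go.py 498.4 357 60.7 -83.7
```

```text
time_s: 23.3
tcp_pos: [0.4984, 0.3572, 0.2199]
eef_rot: [180.0, -0.0, -83.7]
contact_force: [-0.1, -0.3, -4.5]
gripper_width: 0.0441
gripper_force: 40.0
shift [ 0.0002 -0.      0.0002] turn [ 0.01 -0.01 -0.01] t 23.3 j [ 54.  25. -20.  -0. -45. -48.] F [-0.1 -0.3 -4.5] w 44.1 gf 40.0 grasp [498.4 357.2  60.9] [180.   -0.  -83.7]
```

```bash
python3 -m pendant '[[[0,0,0.0007,0,0,0,-0.2],[0,0,0.0015,0,0,0,-0.2],[0,0,0.0015,0,0,0,-0.2]]]'; python3 go.py 498.4 357 60.7 -83.7
```

```text
time_s: 23.6
tcp_pos: [0.4983, 0.3573, 0.2197]
eef_rot: [-180.0, 0.0, -83.7]
contact_force: [-2.7, -2.5, 6.0]
gripper_width: 0.0436
gripper_force: 40.0
shift [ 0.0003 -0.0001 -0.    ] turn [-0.02  0.01  0.01] t 23.6 j [ 54.  25. -20.   0. -45. -48.] F [-2.7 -2.5  6. ] w 43.6 gf 40.0 grasp [498.3 357.3  60.7] [-180.     0.   -83.7]
```

```bash
python3 -m pendant '[[[0,0,0,0,0,0,0.34],[0,0,0,0,0,0,0.34],[0,0,0,0,0,0,0.34],[0,0,0,0,0,0,0.34]]]' 20; python3 -m pendant '[[[0,0,-0.02,0,0,0,0.34],[0,0,-0.05,0,0,0,0.34],[0,0,-0.09,0,0,0,0.34],[0,0,-0.13,0,0,0,0.5],[0,0,-0.13,0,0,0,0.5]]]'; python3 -m pendant '[[[0,0,0,0,0,-8,0.5],[0,0,0,0,0,-16,0.5],[0,0,0,0,0,-24,0.5],[0,0,0,0,0,-32,0.5],[0,0,0,0,0,-38,0.5]]]';python3 -m pendant '[[[0,0,0,0,0,-8,0.5],[0,0,0,0,0,-16,0.5],[0,0,0,0,0,-24,0.5],[0,0,0,0,0,-32,0.5],[0,0,0,0,0,-38.3,0.5]]]'; python3 go.py 569 -368 190 -7.4;python3 -c "
from h import *
snap('top','t3',(90,120,250,270),5)"
```

```text
time_s: 24.0
tcp_pos: [0.4985, 0.3574, 0.2187]
eef_rot: [-180.0, 0.0, -83.7]
contact_force: [-0.2, 0.1, -0.3]
gripper_width: 0.0582
gripper_force: 0.0
time_s: 24.5
tcp_pos: [0.4997, 0.3583, 0.3551]
eef_rot: [-179.5, 0.4, -83.6]
contact_force: [-0.1, 1.4, -0.7]
gripper_width: 0.0646
gripper_force: 0.0
time_s: 25.0
tcp_pos: [0.4984, 0.3572, 0.3485]
eef_rot: [-180.0, -0.0, -45.4]
contact_force: [-0.2, 0.9, -0.1]
gripper_width: 0.066
gripper_force: 0.0
time_s: 25.5
tcp_pos: [0.4984, 0.3573, 0.3484]
eef_rot: [180.0, 0.0, -7.1]
contact_force: [0.0, -0.2, 0.9]
gripper_width: 0.066
gripper_force: 0.0
shift [ 1.595e-01  7.110e-01 -6.000e-04] turn [0.   0.   0.31] t 25.5 j [ 54.  17. -12.  -0. -61.  29.] F [ 0.  -0.2  0.9] w 66.0 gf 0.0 grasp [498.4 357.3 189.4] [180.    0.   -7.1]
```

View pics/t3.png

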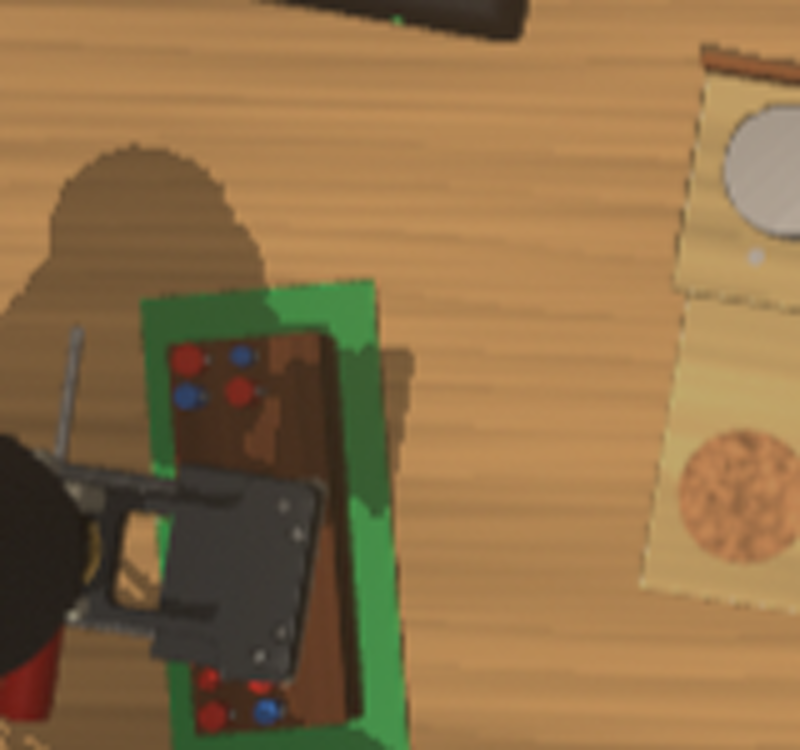

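```bash
python3 -m pendant '[[[0.052,0.235,0,0,0,0.3,0.5],[0.052,0.235,0,0,0,0.3,0.5],[0.052,0.235,0,0,0,0.3,0.5],[0.052,0.235,0,0,0,0.3,0.5],[0.052,0.235,0,0,0,0.3,0.5]]]'; python3 -m pendant '[[[0.052,0.235,0,0,0,0,0.5],[0.052,0.235,0,0,0,0,0.5],[0.052,0.235,0,0,0,0,0.5],[0.052,0.235,0,0,0,0,0.5],[0.052,0.235,0,0,0,0,0.5]]]'; python3 -m pendant '[[[0.05,0.235,0,0,0,0,0.5],[0.05,0.235,0,0,0,0,0.5],[0.05,0.235,0,0,0,0,0.5],[0.05,0.235,0,0,0,0,0.5],[0.05,0.235,0,0,0,0,0.5]]]'; python3 -m pendant '[[[0,0,0,0,0,0,0.5],[0,0,0,0,0,0,0.5]]]'; python3 go.py 569.8 -368 44.5 -7.4; python3 -c "
from h import *
snap('top','t4')
im=cv2.imread('pics/t4.png');b,g,rr=[im[...,i].astype(int) for i in range(3)]
X=np.arange(560)[None]
print('mat',rect('top',(((g>rr+40)&(g>b+40))|(rr>=0))&(X<0),.004) if 0 else '')
cv2.imwrite('pics/t4c.png',cv2.resize(im[160:290,90:240],None,fx=5,fy=5,interpolation=2))"
```

```text
time_s: 26.05
tcp_pos: [0.5193, 0.1152, 0.3487]
eef_rot: [-180.0, -0.0, -7.9]
contact_force: [0.7, 0.0, 0.1]
gripper_width: 0.0655
gripper_force: 0.0
time_s: 26.55
tcp_pos: [0.5395, -0.1248, 0.3487]
eef_rot: [180.0, -0.0, -7.9]
contact_force: [1.2, 0.3, 0.4]
gripper_width: 0.0659
gripper_force: 0.0
time_s: 27.05
tcp_pos: [0.5575, -0.3647, 0.3483]
eef_rot: [180.0, 0.0, -7.9]
contact_force: [1.0, -0.5, 0.8]
gripper_width: 0.0657
gripper_force: 0.0
time_s: 27.25
tcp_pos: [0.5573, -0.3631, 0.3477]
eef_rot: [-180.0, 0.1, -7.9]
contact_force: [-0.8, 0.8, 0.1]
gripper_width: 0.0657
gripper_force: 0.0
shift [0.0132 0.0032 0.1442] turn [-0.02  0.07 -0.54] t 27.25 j [-16.  22.  -5.  -0. -63.  98.] F [-0.8  0.8  0.1] w 65.7 gf 0.0 grasp [ 557.3 -363.1  188.7] [-1.8e+02  1.0e-01 -7.9e+00]
mat
```

View pics/t4c.png

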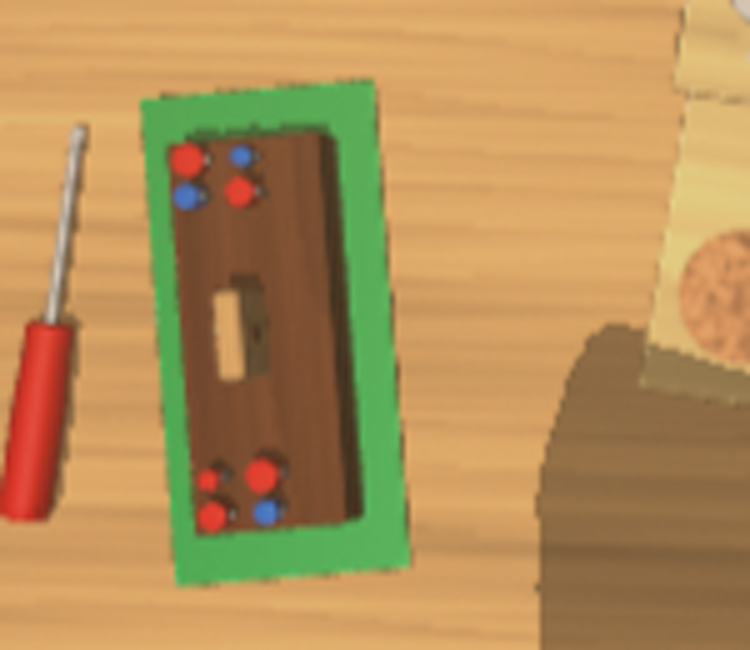

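```bash
python3 -c "
from h import *
f=lambda u,v,z: ray('top',cp(u,v,5,(90,160)),z)*1000
print(f(256.5,334,.038),f(276,333,.004),f(228,336,.08))"
python3 -m pendant '[[[0.013,0.003,0.03,0,0,-0.5,0.5],[0.013,0.003,0.07,0,0,-0.5,0.5],[0.013,0.003,0.1,0,0,-0.5,0.5],[0.013,0.003,0.12,0,0,-0.5,0.5],[0.013,0.003,0.13,0,0,-0.5,0.5]]]';python3 go.py 569.8 -368 44.5 -7.4
```

```text
[498.30921306 355.13336145  38.        ] [497.93897052 356.20633437   4.        ] [498.41473844 355.04197821  80.        ]
time_s: 27.8
tcp_pos: [0.5699, -0.3649, 0.2168]
eef_rot: [-180.0, 0.2, -7.2]
contact_force: [0.9, -0.5, 0.9]
gripper_width: 0.0658
gripper_force: 0.0
shift [0.0003 0.0031 0.0133] turn [-0.04  0.15  0.24] t 27.8 j [-16.  30. -11.  -0. -49.  99.] F [ 0.9 -0.5  0.9] w 65.8 gf 0.0 grasp [ 569.9 -364.9   57.8] [-180.     0.2   -7.2]
```

```bash
python3 -m pendant '[[[0,0.003,0.005,0,0,0.2,0.5],[0,0.003,0.01,0,0,0.2,0.5],[0,0.003,0.0125,0,0,0.2,0.5],[0,0.003,0.0125,0,0,0.2,0.5]]]'; python3 -m pendant '[[[0,0,0,0,0,0,-0.2],[0,0,0,0,0,0,-0.2],[0,0,0,0,0,0,-0.2],[0,0,0,0,0,0,-0.2]]]' 20;  python3 go.py 524 115.5 165 -7.4
```

```text
time_s: 28.2
tcp_pos: [0.57, -0.3696, 0.2067]
eef_rot: [180.0, -0.1, -7.4]
contact_force: [-0.5, -0.2, -0.5]
gripper_width: 0.0653
gripper_force: 0.0
time_s: 28.6
tcp_pos: [0.57, -0.3695, 0.2067]
eef_rot: [180.0, -0.0, -7.4]
contact_force: [0.7, 2.6, 3.9]
gripper_width: 0.0475
gripper_force: 20.0
shift [-0.108  -0.475  -0.1174] turn [ 0.   -0.04  0.  ] t 28.6 j [-17.  31. -11.  -0. -48.  99.] F [0.7 2.6 3.9] w 47.5 gf 20.0 grasp [ 570.  -369.5   47.7] [180.   -0.   -7.4]
```

```bash
python3 -m pendant '[[[0,0,-0.03,0,0,0,-0.2],[0,0,-0.07,0,0,0,-0.2],[0,0,-0.11,0,0,0,-0.2],[0,0,-0.117,0,0,0,-0.2]]]'; python3 -m pendant '[[[-0.008,-0.035,0,0,0,0,-0.2],[-0.018,-0.08,0,0,0,0,-0.2],[-0.028,-0.125,0,0,0,0,-0.2],[-0.038,-0.17,0,0,0,0,-0.2],[-0.048,-0.21,0,0,0,0,-0.2]]]'; python3 -m pendant '[[[-0.01,-0.045,0,0,0,0,-0.2],[-0.02,-0.09,0,0,0,0,-0.2],[-0.03,-0.13,0,0,0,0,-0.2],[-0.04,-0.17,0,0,0,0,-0.2],[-0.048,-0.2,0,0,0,0,-0.2]]]'; python3 -m pendant '[[[-0.005,-0.03,0,0,0,0,-0.2],[-0.01,-0.05,0,0,0,0,-0.2],[-0.012,-0.065,0,0,0,0,-0.2],[-0.012,-0.065,0,0,0,0,-0.2]]]';python3 go.py 524 115.5 56 -7.4
```

```text
time_s: 29.0
tcp_pos: [0.5709, -0.3703, 0.3288]
eef_rot: [179.8, -0.4, -7.4]
contact_force: [0.5, -0.4, -2.1]
gripper_width: 0.0474
gripper_force: 20.0
time_s: 29.5
tcp_pos: [0.5485, -0.1534, 0.3225]
eef_rot: [-180.0, 0.1, -7.4]
contact_force: [1.0, 0.1, -1.4]
gripper_width: 0.0478
gripper_force: 20.0
time_s: 30.0
tcp_pos: [0.5267, 0.0513, 0.3227]
eef_rot: [-180.0, 0.0, -7.4]
contact_force: [0.9, 0.3, -1.8]
gripper_width: 0.0476
gripper_force: 20.0
time_s: 30.4
tcp_pos: [0.5239, 0.1167, 0.3228]
eef_rot: [180.0, 0.0, -7.3]
contact_force: [1.3, 0.5, -2.4]
gripper_width: 0.0475
gripper_force: 20.0
shift [0.0002 0.0012 0.1078] turn [0.01 0.02 0.09] t 30.4 j [ 33.  12. -23.  -0. -55.  49.] F [ 1.3  0.5 -2.4] w 47.5 gf 20.0 grasp [523.9 116.7 163.8] [180.    0.   -7.3]
```

```bash
python3 -m pendant '[[[0,0.0005,0.03,0,0,0,-0.2],[0,0.0005,0.07,0,0,0,-0.2],[0,0.0005,0.095,0,0,0,-0.2],[0,0.0005,0.102,0,0,0,-0.2],[0,0.0005,0.105,0,0,0,-0.2]]]'; python3 -m pendant '[[[0,0,0.001,0,0,0,-0.2],[0,0,0.002,0,0,0,-0.2],[0,0,0.003,0,0,0,-0.2],[0,0,0.003,0,0,0,-0.2]]]';python3 go.py 524 115.5 56 -7.4
```

```text
time_s: 30.9
tcp_pos: [0.524, 0.1142, 0.2176]
eef_rot: [179.9, 0.1, -7.4]
contact_force: [0.3, 0.5, -1.8]
gripper_width: 0.0479
gripper_force: 20.0
time_s: 31.3
tcp_pos: [0.524, 0.115, 0.2159]
eef_rot: [-180.0, -0.1, -7.4]
contact_force: [-0.7, -0.2, -2.4]
gripper_width: 0.0472
gripper_force: 20.0
shift [-0.0001 -0.0005  0.0009] turn [-0.05 -0.06 -0.  ] t 31.3 j [ 33.  19. -30.   0. -41.  49.] F [-0.7 -0.2 -2.4] w 47.2 gf 20.0 grasp [524.  115.   56.9] [-1.8e+02 -1.0e-01 -7.4e+00]
```

```bash
python3 -m pendant '[[[0,0,0.001,0,0,0,-0.2],[0,0,0.002,0,0,0,-0.2],[0,0,0.0025,0,0,0,-0.2],[0,0,0.0025,0,0,0,-0.2]]]'; python3 -m pendant '[[[0,0,0,0,0,0,0.5],[0,0,0,0,0,0,0.5],[0,0,0,0,0,0,0.5],[0,0,0,0,0,0,0.5]]]';python3 -m pendant '[[[0,0,-0.02,0,0,0,0.5],[0,0,-0.05,0,0,0,0.5],[0,0,-0.09,0,0,0,0.5],[0,0,-0.13,0,0,0,0.5],[0,0,-0.13,0,0,0,0.5]]]'; python3 -m pendant '[[[0.011,0.24,0,0,0,0,0.5],[0.011,0.24,0,0,0,0,0.5],[0.011,0.24,0,0,0,0,0.5],[0.011,0.24,0,0,0,0,0.5],[0.011,0.24,0,0,0,0,0.5]]]';python3 -m pendant '[[[0.0105,0.236,0,0,0,0,0.5],[0.0105,0.236,0,0,0,0,0.5],[0.0105,0.236,0,0,0,0,0.5],[0.0105,0.236,0,0,0,0,0.5],[0.0105,0.236,0,0,0,0,0.5]]]'; python3 -m pendant '[[[0,0,0,0,0,0,0.5],[0,0,0,0,0,0,0.5]]]'; python3 go.py 484 -360 47 -7.4
```

```text
time_s: 31.7
tcp_pos: [0.524, 0.115, 0.2146]
eef_rot: [-180.0, -0.1, -7.4]
contact_force: [-7.4, -1.2, 16.7]
gripper_width: 0.0477
gripper_force: 20.0
time_s: 32.1
tcp_pos: [0.5239, 0.1148, 0.2126]
eef_rot: [180.0, 0.0, -7.4]
contact_force: [0.0, -0.8, -0.8]
gripper_width: 0.0654
gripper_force: 0.0
time_s: 32.6
tcp_pos: [0.5255, 0.1155, 0.3483]
eef_rot: [-179.7, -0.5, -7.4]
contact_force: [-0.0, 0.6, -0.1]
gripper_width: 0.0653
gripper_force: 0.0
time_s: 33.1
tcp_pos: [0.5031, -0.1268, 0.3423]
eef_rot: [180.0, 0.0, -7.4]
contact_force: [1.1, 0.7, 1.0]
gripper_width: 0.0656
gripper_force: 0.0
time_s: 33.6
tcp_pos: [0.4831, -0.3627, 0.3419]
eef_rot: [180.0, 0.0, -7.5]
contact_force: [0.8, 0.6, -0.6]
gripper_width: 0.066
gripper_force: 0.0
time_s: 33.8
tcp_pos: [0.4833, -0.3608, 0.3416]
eef_rot: [-180.0, 0.1, -7.5]
contact_force: [0.8, -0.2, -0.2]
gripper_width: 0.0661
gripper_force: 0.0
shift [ 0.0008 -0.0008  0.1356] turn [-0.03  0.08 -0.14] t 33.8 j [-18.  17. -14.  -0. -60. 101.] F [ 0.8 -0.2 -0.2] w 66.1 gf 0.0 grasp [ 483.3 -360.8  182.6] [-1.8e+02  1.0e-01 -7.5e+00]
```

```bash
python3 -m pendant '[[[0.0005,0,0.04,0,0,0,0.5],[0.0005,0,0.08,0,0,0,0.5],[0.0005,0,0.11,0,0,0,0.5],[0.0005,0,0.125,0,0,0,0.5],[0.0005,0,0.1355,0,0,0,0.5]]]'; python3 -m pendant '[[[0,0,0,0,0,0,0.5],[0,0,0,0,0,0,-0.2],[0,0,0,0,0,0,-0.2],[0,0,0,0,0,0,-0.2],[0,0,0,0,0,0,-0.2]]]' 20;  python3 go.py 510 13 164 -7.4
```

```text
time_s: 34.3
tcp_pos: [0.4843, -0.3586, 0.2056]
eef_rot: [-180.0, 0.1, -7.3]
contact_force: [0.1, -0.1, 0.6]
gripper_width: 0.0656
gripper_force: 0.0
time_s: 34.8
tcp_pos: [0.4847, -0.3601, 0.2082]
eef_rot: [180.0, -0.1, -7.4]
contact_force: [0.2, 2.4, 4.7]
gripper_width: 0.0455
gripper_force: 20.0
shift [-0.0227 -0.3732 -0.115 ] turn [ 0.02 -0.1  -0.  ] t 34.8 j [-18.  25. -22.   0. -43. 101.] F [0.2 2.4 4.7] w 45.5 gf 20.0 grasp [ 484.7 -360.1   49.2] [ 1.8e+02 -1.0e-01 -7.4e+00]
```

```bash
python3 -m pendant '[[[0,0,-0.03,0,0,0,-0.2],[0,0,-0.07,0,0,0,-0.2],[0,0,-0.11,0,0,0,-0.2],[0,0,-0.117,0,0,0,-0.2]]]'; python3 -m pendant '[[[-0.002,-0.035,0,0,0,0,-0.2],[-0.005,-0.08,0,0,0,0,-0.2],[-0.008,-0.125,0,0,0,0,-0.2],[-0.011,-0.17,0,0,0,0,-0.2],[-0.013,-0.21,0,0,0,0,-0.2]]]'; python3 -m pendant '[[[-0.002,-0.045,0,0,0,0,-0.2],[-0.005,-0.09,0,0,0,0,-0.2],[-0.008,-0.125,0,0,0,0,-0.2],[-0.01,-0.15,0,0,0,0,-0.2],[-0.01,-0.163,0,0,0,0,-0.2]]]'; python3 -m pendant '[[[0,0,0.02,0,0,0,-0.2],[0,0,0.06,0,0,0,-0.2],[0,0,0.08,0,0,0,-0.2],[0,0,0.09,0,0,0,-0.2],[0,0,0.095,0,0,0,-0.2]]]';python3 go.py 509.5 13 57 -7.4
```

```text
time_s: 35.2
tcp_pos: [0.4854, -0.3607, 0.3298]
eef_rot: [179.8, -0.5, -7.4]
contact_force: [0.5, -0.2, -1.0]
gripper_width: 0.0449
gripper_force: 20.0
time_s: 35.7
tcp_pos: [0.498, -0.1483, 0.3241]
eef_rot: [-180.0, -0.0, -7.4]
contact_force: [1.2, 0.2, -1.5]
gripper_width: 0.0452
gripper_force: 20.0
time_s: 36.2
tcp_pos: [0.5094, 0.0146, 0.3241]
eef_rot: [-180.0, -0.0, -7.3]
contact_force: [-0.4, -0.3, -1.3]
gripper_width: 0.0453
gripper_force: 20.0
time_s: 36.7
tcp_pos: [0.5096, 0.0124, 0.2284]
eef_rot: [180.0, 0.1, -7.4]
contact_force: [0.8, -0.4, -1.0]
gripper_width: 0.0453
gripper_force: 20.0
shift [-0.0001 -0.0006  0.0124] turn [ 0.04  0.07 -0.04] t 36.7 j [ 23.  16. -33.   0. -41.  59.] F [ 0.8 -0.4 -1. ] w 45.3 gf 20.0 grasp [509.6  12.4  69.4] [ 1.8e+02  1.0e-01 -7.4e+00]
```

```bash
python3 -m pendant '[[[0,0,0.004,0,0,0,-0.2],[0,0,0.008,0,0,0,-0.2],[0,0,0.01,0,0,0,-0.2],[0,0,0.012,0,0,0,-0.2],[0,0,0.012,0,0,0,-0.2]]]';  python3 -m pendant '[[[0,0,0.001,0,0,0,-0.2],[0,0,0.002,0,0,0,-0.2],[0,0,0.002,0,0,0,-0.2]]]';python3 go.py 509.5 13 57 -7.4
```

```text
time_s: 37.2
tcp_pos: [0.5096, 0.0128, 0.2173]
eef_rot: [-180.0, -0.0, -7.4]
contact_force: [-1.2, 0.0, -0.4]
gripper_width: 0.0456
gripper_force: 20.0
time_s: 37.5
tcp_pos: [0.5097, 0.0129, 0.2162]
eef_rot: [-180.0, -0.0, -7.4]
contact_force: [-4.6, 0.4, 9.9]
gripper_width: 0.0453
gripper_force: 20.0
shift [-0.0002 -0.      0.0002] turn [-0.01 -0.04  0.02] t 37.5 j [ 24.  17. -33.   0. -39.  59.] F [-4.6  0.4  9.9] w 45.3 gf 20.0 grasp [509.7  12.9  57.2] [-180.    -0.    -7.4]
```

```bash
python3 -m pendant '[[[0,0,0,0,0,0,0.5],[0,0,0,0,0,0,0.5],[0,0,0,0,0,0,0.5],[0,0,0,0,0,0,0.5]]]';python3 -m pendant '[[[0,0,-0.02,0,0,0,0.5],[0,0,-0.05,0,0,0,0.5],[0,0,-0.09,0,0,0,0.5],[0,0,-0.13,0,0,0,0.5],[0,0,-0.13,0,0,0,0.5]]]'; python3 -m pendant '[[[-0.036,0.22,0,0,0,0,0.5],[-0.036,0.22,0,0,0,0,0.5],[-0.036,0.22,0,0,0,0,0.5],[-0.036,0.22,0,0,0,0,0.5],[-0.036,0.22,0,0,0,0,0.5]]]';python3 -m pendant '[[[-0.026,0.156,0,0,0,0,0.5],[-0.026,0.156,0,0,0,0,0.5],[-0.026,0.156,0,0,0,0,0.5],[-0.026,0.156,0,0,0,0,0.5],[-0.026,0.156,0,0,0,0,0.5]]]'; python3 go.py 399.6 -352.5 46 -7.4
```

```text
time_s: 37.9
tcp_pos: [0.5096, 0.0128, 0.2151]
eef_rot: [180.0, 0.0, -7.4]
contact_force: [0.9, 0.4, 0.3]
gripper_width: 0.065
gripper_force: 0.0
time_s: 38.4
tcp_pos: [0.5112, 0.0132, 0.3507]
eef_rot: [-179.8, -0.5, -7.4]
contact_force: [0.5, -0.8, -0.8]
gripper_width: 0.0654
gripper_force: 0.0
time_s: 38.9
tcp_pos: [0.444, -0.2033, 0.3447]
eef_rot: [180.0, 0.0, -7.5]
contact_force: [0.6, 0.2, -0.6]
gripper_width: 0.0658
gripper_force: 0.0
time_s: 39.4
tcp_pos: [0.3988, -0.3535, 0.3443]
eef_rot: [-180.0, 0.1, -7.6]
contact_force: [0.8, 0.4, 0.3]
gripper_width: 0.0657
gripper_force: 0.0
shift [ 0.0009 -0.0011  0.1393] turn [-0.02  0.07 -0.21] t 39.4 j [-20.  10. -22.  -0. -58. 103.] F [0.8 0.4 0.3] w 65.7 gf 0.0 grasp [ 398.8 -353.5  185.3] [-1.8e+02  1.0e-01 -7.6e+00]
```

```bash
python3 -m pendant '[[[0,0,0.04,0,0,0,0.5],[0,0,0.08,0,0,0,0.5],[0,0,0.11,0,0,0,0.5],[0,0,0.128,0,0,0,0.5],[0,0,0.138,0,0,0,0.5]]]'; python3 -m pendant '[[[0,0,0,0,0,0,0.5],[0,0,0,0,0,0,-0.2],[0,0,0,0,0,0,-0.2],[0,0,0,0,0,0,-0.2],[0,0,0,0,0,0,-0.2]]]' 20;  python3 go.py 497 -90 164 -7.4
```

```text
time_s: 39.9
tcp_pos: [0.3996, -0.3507, 0.2053]
eef_rot: [-180.0, 0.2, -7.3]
contact_force: [0.2, -0.2, 1.2]
gripper_width: 0.0661
gripper_force: 0.0
time_s: 40.4
tcp_pos: [0.4001, -0.3522, 0.2083]
eef_rot: [180.0, -0.1, -7.4]
contact_force: [-0.3, 2.3, 6.8]
gripper_width: 0.0492
gripper_force: 20.0
shift [ 0.0626 -0.2724 -0.1147] turn [ 0.03 -0.13  0.  ] t 40.4 j [-20.  20. -31.   0. -39. 103.] F [-0.3  2.3  6.8] w 49.2 gf 20.0 grasp [ 400.1 -352.2   49.3] [ 1.8e+02 -1.0e-01 -7.4e+00]
```

```bash
python3 -m pendant '[[[0,0,-0.03,0,0,0,-0.2],[0,0,-0.07,0,0,0,-0.2],[0,0,-0.11,0,0,0,-0.2],[0,0,-0.117,0,0,0,-0.2]]]'; python3 -m pendant '[[[0.01,-0.035,0,0,0,0,-0.2],[0.02,-0.075,0,0,0,0,-0.2],[0.03,-0.115,0,0,0,0,-0.2],[0.04,-0.155,0,0,0,0,-0.2],[0.045,-0.19,0,0,0,0,-0.2]]]'; python3 -m pendant '[[[0.008,-0.04,0,0,0,0,-0.2],[0.014,-0.065,0,0,0,0,-0.2],[0.0175,-0.082,0,0,0,0,-0.2],[0.0175,-0.082,0,0,0,0,-0.2]]]'; python3 -m pendant '[[[0,0,0.02,0,0,0,-0.2],[0,0,0.06,0,0,0,-0.2],[0,0,0.08,0,0,0,-0.2],[0,0,0.09,0,0,0,-0.2],[0,0,0.095,0,0,0,-0.2]]]';python3 go.py 497 -90 57 -7.4
```

```text
time_s: 40.8
tcp_pos: [0.4006, -0.3527, 0.3292]
eef_rot: [179.8, -0.4, -7.4]
contact_force: [-0.0, -0.8, -1.7]
gripper_width: 0.0493
gripper_force: 20.0
time_s: 41.3
tcp_pos: [0.469, -0.1677, 0.3237]
eef_rot: [-180.0, 0.0, -7.4]
contact_force: [0.3, -0.5, -1.5]
gripper_width: 0.0491
gripper_force: 20.0
time_s: 41.7
tcp_pos: [0.497, -0.0887, 0.3236]
eef_rot: [-180.0, 0.0, -7.3]
contact_force: [-0.4, -0.3, -3.1]
gripper_width: 0.0493
gripper_force: 20.0
time_s: 42.2
tcp_pos: [0.4964, -0.0909, 0.2283]
eef_rot: [180.0, 0.1, -7.4]
contact_force: [-0.1, -0.0, -1.7]
gripper_width: 0.0491
gripper_force: 20.0
shift [ 0.0006 -0.0009  0.0123] turn [ 0.03  0.09 -0.04] t 42.2 j [ 12.  16. -33.   0. -41.  71.] F [-0.1 -0.  -1.7] w 49.1 gf 20.0 grasp [496.4 -90.9  69.3] [ 1.8e+02  1.0e-01 -7.4e+00]
```

```bash
python3 -m pendant '[[[0,0,0.004,0,0,0,-0.2],[0,0,0.008,0,0,0,-0.2],[0,0,0.01,0,0,0,-0.2],[0,0,0.012,0,0,0,-0.2],[0,0,0.012,0,0,0,-0.2]]]';  python3 -m pendant '[[[0,0,0.001,0,0,0,-0.2],[0,0,0.002,0,0,0,-0.2],[0,0,0.002,0,0,0,-0.2]]]';python3 go.py 497 -90 57 -7.4
```

```text
time_s: 42.7
tcp_pos: [0.4967, -0.0903, 0.2173]
eef_rot: [-180.0, -0.0, -7.4]
contact_force: [-0.2, 0.0, -1.5]
gripper_width: 0.0492
gripper_force: 20.0
time_s: 43.0
tcp_pos: [0.4969, -0.0903, 0.2163]
eef_rot: [-180.0, -0.0, -7.4]
contact_force: [-4.4, 2.8, 11.0]
gripper_width: 0.0493
gripper_force: 20.0
shift [ 0.0001 -0.0003  0.0003] turn [-0.   -0.05  0.02] t 43.0 j [ 12.  17. -34.   0. -39.  71.] F [-4.4  2.8 11. ] w 49.3 gf 20.0 grasp [496.9 -90.3  57.3] [-180.    -0.    -7.4]
```

Contact: release, rise, move clear to the right and look.

```bash
python3 -m pendant '[[[0,0,0,0,0,0,0.5],[0,0,0,0,0,0,0.5],[0,0,0,0,0,0,0.5],[0,0,0,0,0,0,0.5]]]';python3 -m pendant '[[[0,0,-0.02,0,0,0,0.5],[0,0,-0.05,0,0,0,0.5],[0,0,-0.09,0,0,0,0.5],[0,0,-0.13,0,0,0,0.5],[0,0,-0.16,0,0,0,0.5]]]'; python3 -m pendant '[[[-0.02,0.22,0,0,0,0,0.5],[-0.02,0.22,0,0,0,0,0.5],[-0.02,0.22,0,0,0,0,0.5],[-0.02,0.22,0,0,0,0,0.5],[-0.02,0.22,0,0,0,0,0.5]]]'; python3 -m pendant '[[[0,0,0,0,0,0,0.5],[0,0,0,0,0,0,0.5],[0,0,0,0,0,0,0.5]]]';python3 -c "
from h import *
snap('scene','s5',(170,90,370,300),2.8); snap('top','t5',(110,120,365,290),3.1)"
```

```text
time_s: 43.4
tcp_pos: [0.4968, -0.0904, 0.2151]
eef_rot: [180.0, -0.0, -7.4]
contact_force: [0.5, 0.8, -0.3]
gripper_width: 0.0649
gripper_force: 0.0
time_s: 43.9
tcp_pos: [0.4968, -0.0904, 0.3778]
eef_rot: [-180.0, -0.1, -7.4]
contact_force: [0.7, -0.3, 0.3]
gripper_width: 0.0658
gripper_force: 0.0
time_s: 44.4
tcp_pos: [0.4473, -0.309, 0.3749]
eef_rot: [180.0, 0.0, -7.5]
contact_force: [-0.1, -0.4, 0.9]
gripper_width: 0.0657
gripper_force: 0.0
time_s: 44.7
tcp_pos: [0.4486, -0.3054, 0.375]
eef_rot: [-180.0, 0.0, -7.4]
contact_force: [-0.5, -0.6, 0.1]
gripper_width: 0.066
gripper_force: 0.0
```

View pics/s5.png

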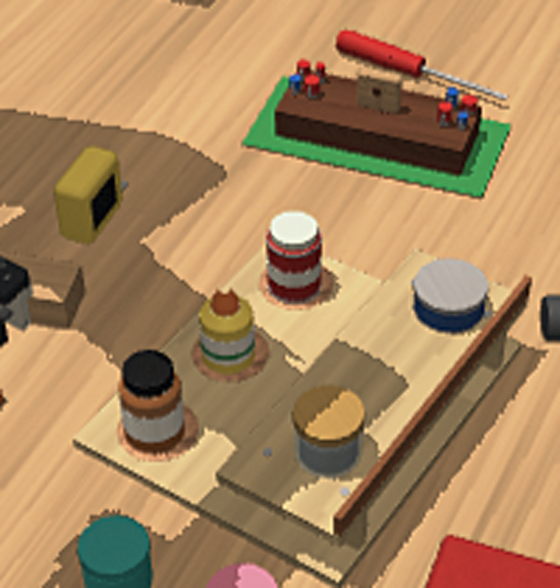

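View pics/t5.png

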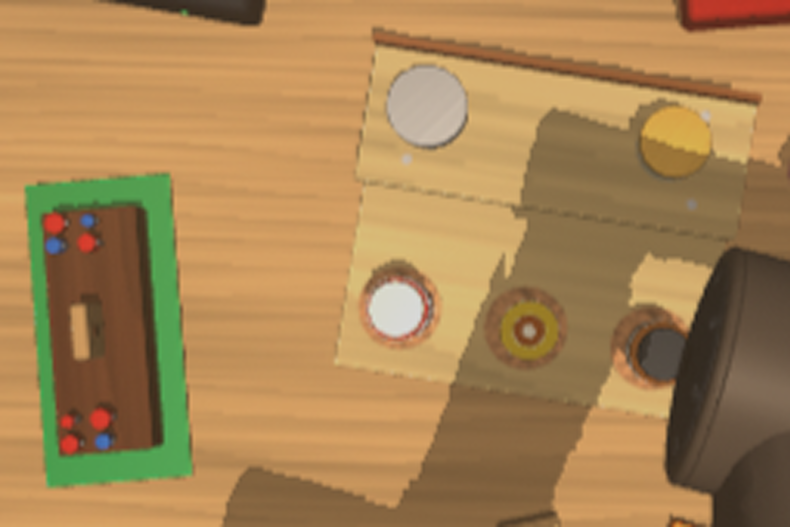

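All three stand centred on their own pads (t5: 398,308; 527,330; 655,355), the bit tray lies in the middle of the mat (about 100,330) and the jar is untouched.

```bash
python3 -c "
from plant import r
print(r.close_job())"
```

```text
the job is handed in; nothing more can be done
None
```

The job is handed in at about 45 s: the bit tray lies lengthwise on the mat within about 2 mm of its centre, the glue, varnish and oil stand upright on the pads they came from, and the screw jar was not touched.

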